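# Rock a plaster model out of its locating holder

## Robot

A 6-joint arm with a two-finger parallel gripper is mounted at the origin on the work surface. World frame = base frame: x ahead of the robot, y to its left, z up, the work surface at z = 0. Lengths are in m, angles in rad, forces in N, time in s.
With the tool pointing down it reaches from about 0.225 to 0.875 m from the base axis. Payload 3.4 kg.
Tool frame: the origin (TCP) lies between the finger pads; the fingertips stand 11 mm ahead of it and the grasp point (between the pads) lies 8 mm behind it (tips_ahead is the distance from the TCP to the fingertips, in m); z points along the fingers, x is the direction in which the jaws open and shut, and the axes are right-handed (so a half turn about z gives the same grasp; the last joint's range is limited). The gripper opens to 85 mm and grips with 20 to 120 N. Pads are 22 mm wide; open, the fingers measure 114 mm over their backs; the gripper's body (76 mm by 85 mm) begins 54 mm behind the grasp point. The pads swing forward as they close: fully open they stand 13 mm farther back than shut.
Start: joints at [-1.313, 0.276, 1.505, -0, 1.361, -0.121], TCP at [0.213, -0.534, 0.242] pointing down, gripper open.
Joint ranges: [-2.89, 2.89], [-0.75, 2.08], [0.22, 2.7], [-1.18, 4.32], [0.11, 2.71], [-2.7, 2.7]. Speed limits (rad/s): [2.57, 2.57, 3.14, 3.14, 3.14, 3.14].

## Interface

Orientations are given as a unit quaternion [w, x, y, z].
In Python, from rig import get_state, get_image, sign_off, masks_of, tips_ahead gives the robot as it stands.
- The arm moves only by the tool play_rows, never from a script. Its argument "series" is a list of rows, each an object of numbers: "fingers": the closure, from -1 (fully open) to 1 (shut); "dx", "dy", "dz": the shift along the world's x, y, z in mm; "turn": the turn about the world's z in rad. A call has 1 to 20 rows; each row shifts and turns the pose as measured when the row begins; what a row does not reach is not made up. A row lasts 1/12 s, in which the tool goes at most 41.7 mm and 7.16 degrees, less where a joint would pass 70% of its speed; a pose out of reach is approached as far as the arm can. A call with a gripper value outside its range is refused whole. The fingers move at their own pace and stop on an object; "squeeze" is the grip in N (left out, the last holds). Time passes only in rows, so rows that do not move let the fingers close. It gives the time, the measured TCP pose, the force and the opening at its end, in the units of the state.
- get_state(): the state, without advancing time (a new reading comes with each control period).
- get_image(name): name is "side" or "top" or "wrist"; returns a dict with "pixels" (420x560x3 uint8, red, green, blue), "vfov" (degrees; the focal length in pixels is half the picture's height over the tangent of half this angle, whatever the lens; pixels are square), "cx", "cy" (the principal point, pixels), "rvec" (rotation vector, rad) and "tvec" (3), from world to camera coordinates, as OpenCV has them; the wrist camera has in their place "hand_eye" (4x4, takes a point from camera to tool coordinates, whose origin is the TCP and whose axes are the tool frame's). Camera axes: x right, y down, z forward; pixel columns grow to the right and rows downward; lengths in m; the calibration is good to about 2 mm. A picture is of the moment at which its call begins: read the wrist's pose just before it. There is no depth.
- sign_off(): hands the job in, once; it reports no verdict.
Trained networks look in a picture, given as the dict that the camera call returned (one of the last four; its "shot" number tells which), for a name from the list of things; names that differ only in an ending like _2 or _b are one class to them, and where a whole thing is asked for, a point or a joint stands for the part that bears it (a point fixed in the world has none). Each returns a list of dicts, best first, with "p" (0 to 1); they miss things now and then, are a little off and sometimes report something else, mostly with a low value. They report only what shows in the picture. A call takes as long as a camera call. They do not tell look-alikes from the thing itself.
- masks_of(picture, label): "region" (420x560 bool, what is visible of it) and "xy" ([column, row] in pixels, amid what is visible of it).
The state is a dict: "clock": time; "qpos": joint angles; "qd": joint speeds; "effort": joint torques, N m; "position": TCP position; "ee_rot": TCP orientation; "contact_force": force on the tool from outside, world axes, zero at the start; "moment": the same for the moment, N m; "width": finger opening in m.
Only numpy, scipy, OpenCV 4.12 (cv2) and the standard library are available. Lean on these libraries where they do the work, as an engineer would, in place of code of your own. Each camera call takes 0.05 s, during which the arm holds its last target. There are 200 camera calls.

## Task

The cream dental model is stuck in the blue holder by its tight foot: grip its plinth and, with the foot still in the slot, rock it from side to side towards the holder's two rubber pads, at least twice each way and leaning it clearly by 5 degrees or more each time, until it frees. Then lift it and finish holding it still, upright and just clear, its foot one to three centimetres above the holder's rim and straight over the slot. Leave everything else on the bench where it is.

Things in the scene. Friction and masses are not known exactly. Their poses are not given: they have to be found in the camera images.
- model: loose cream dental model, 0.22 kg, upright in the blue holder, axes parallel to the holder's. White foot 40 (x) x 36 (y) x 20 mm high; on it a cream plinth 52 (x) x 54 (y) x 30 mm high, flat sides, best gripped from above across y (54 mm); teeth on top up to 60 mm. Origin: centre of the foot's underside; z up
- model_top (a point): point on the model's axis 60 mm above the foot's underside (height of the tooth tips)
- holder: blue fixed locating holder that grips the model's foot: flange 110 (x) x 96 (y) x 8 mm on the bench, on it a block 71 (x) x 70 (y) mm with its rim 28 mm above the bench. Origin: centre of its underside, on the bench; z up. Slot 43 mm in x (1.5 mm play each side of the foot) and 46 mm in y
- slot_floor (a point): centre of the slot's floor, 12 mm above the bench, 16 mm below the rim. The foot stands on it at the start, the plinth then hanging 4 mm above the rim. Leaning the model about the middle of its foot by 8 degrees towards the holder's +y or -y fits when the foot is raised 3 to 8 mm; the pads yield to it
- holder_rim (a point): centre of the slot's mouth, at the height of the holder's rim (28 mm above the bench); the foot is out once its underside is above this
- pad_left (a point): centre of the sprung black rubber pad on the slot's +y side (its twin is on the -y side). Each presses the foot's side with about 22 N, yields up to 5 mm, and reaches from 15 to 26 mm above the bench; their friction resists a straight pull with about 30 N, rocking with less
- spare_holder: grey fixed holder of the same shape and size, empty; origin at the centre of its underside. Bystander
- print_a: loose cream horseshoe-shaped print, 63 mm across, 12 mm high; origin at its underside. Bystander
- print_b: second loose cream horseshoe-shaped print, same size. Bystander
- bowl: green plastic mixing bowl, 110 mm across, 60 mm high; origin at its underside. Bystander
- bin: loose clear lilac open storage bin, 110 x 160 x 70 mm; origin under its centre. Bystander
- brush: brush lying on the bench. Bystander
- spatula: spatula lying on the bench. Bystander
- jar: white jar with a blue cap, 60 mm across, 75 mm high; origin at its underside. Bystander
Mind the look-alikes: they are no part of the job. Of the things like the model, leave any that is pink, red or turquoise; of the rest the larger one is meant.

How it is judged:
By the outcome, as a careful person would: the job done as asked, in the order asked, and still so for the second after the job is handed in, while the arm keeps its last pose, push and grip.
It also fails if it takes over 42 s, if anything falls off the work surface, if the arm or the gripper's body presses on something with over 40 N, if the wrist force passes 120 N, or if a joint passes its speed limit or range.

## Working session

There is one attempt and no reset: what is moved stays moved. The work goes in short steps, Python scripts to look and compute and a tool call to move; the robot and the scene stay as the last step left them, time stands still between calls to the robot, and variables do not carry over. Pictures are saved under pics/ and viewed, about 8 in all and at most 12, crops included, and the job is handed in when it is done.

Besides the shell and the picture viewer there is one more tool, called after ">>>" as name(argument=value, ...) on one line, values as JSON. play_rows: Moves the arm, as the interface text tells. Its arguments: {"type":"object","properties":{"series":{"type":"array"},"squeeze":{"type":"number"}},"required":["series"]}

```bash
mkdir -p pics; cat > h.py <<'E'
import numpy as np, cv2
from rig import *
from scipy.spatial.transform import Rotation as R
def cam(im,st=None):
    f=im["pixels"].shape[0]/2/np.tan(np.radians(im["vfov"])/2)
    K=np.array([[f,0,im["cx"]],[0,f,im["cy"]],[0,0,1]])
    if "rvec" in im:
        M=cv2.Rodrigues(np.array(im["rvec"],float))[0]; t=np.array(im["tvec"],float).ravel()
    else:
        T=np.eye(4); q=st["ee_rot"]; T[:3,:3]=R.from_quat([q[1],q[2],q[3],q[0]]).as_matrix(); T[:3,3]=st["position"]
        T=np.linalg.inv(T@np.array(im["hand_eye"])); M=T[:3,:3]; t=T[:3,3]
    return K,M,t
def hit(c,uv,z):
    K,M,t=c; o=-M.T@t; d=M.T@np.linalg.inv(K)@np.array([uv[0],uv[1],1.]); return o+d*(z-o[2])/d[2]
def proj(c,P):
    K,M,t=c; p=(np.atleast_2d(P)@M.T+t)@K.T; return p[:,:2]/p[:,2:]
def save(im,n,box=None,s=1):
    a=im["pixels"][:,:,::-1]
    if box: a=a[box[1]:box[3],box[0]:box[2]]
    cv2.imwrite("pics/"+n,cv2.resize(a,None,fx=s,fy=s,interpolation=cv2.INTER_CUBIC))
E
python3 - <<'E'
from h import *
st=get_state(); print(st)
t=get_image("top"); s=get_image("side")
cv2.imwrite("pics/a.png",cv2.resize(np.vstack([t["pixels"],s["pixels"]])[:,:,::-1],(400,600)) if 0 else t["pixels"][:,:,::-1])
save(s,"b.png")
for n,im,z in(("top",t,.03),("side",s,.03)):
    c=cam(im)
    for l in("model","holder"):
        for r in masks_of(im,l): print(n,l,round(r["p"],2),np.round(r["xy"]),r["region"].sum(),hit(c,r["xy"],z if l=="holder" else .05).round(3))
E
```

```text
{'clock': 0.0, 'qpos': array([-1.31299882e+00,  2.76609486e-01,  1.50610880e+00,  3.39157687e-06,
        1.36067913e+00, -1.21009715e-01]), 'qd': array([-0.0008026 , -0.00052658,  0.00301935,  0.00070722, -0.00076917,
       -0.00171335]), 'effort': array([-2.04256437e-03, -4.16773081e+01, -2.45802695e+01, -8.90714127e-04,
        1.09642619e-02, -6.12952931e-06]), 'position': array([ 0.21250787, -0.53376484,  0.24144111]), 'ee_rot': array([-5.94232062e-04,  8.27590098e-01, -5.61332180e-01, -6.79106166e-04]), 'contact_force': array([-0.78109712, -0.3112319 ,  0.23997492]), 'moment': array([-0.02704384, -0.00561329, -0.00819869]), 'width': 0.0853915334042475}
top model 0.87 [334. 243.] 306 [ 0.421 -0.172  0.05 ]
top model 0.84 [292. 250.] 270 [ 0.397 -0.047  0.05 ]
top model 0.71 [361. 206.] 168 [ 0.537 -0.254  0.05 ]
top model 0.66 [327. 204.] 309 [ 0.542 -0.15   0.05 ]
top model 0.47 [289. 200.] 158 [ 0.55  -0.034  0.05 ]
top holder 0.89 [319. 212.] 737 [ 0.517 -0.128  0.03 ]
side model 0.82 [314. 274.] 664 [ 0.545 -0.148  0.05 ]
side model 0.67 [301. 239.] 369 [ 0.544 -0.044  0.05 ]
side model 0.57 [322. 324.] 449 [ 0.526 -0.27   0.05 ]
side model 0.29 [312. 293.] 1263 [ 0.527 -0.197  0.05 ]
side holder 0.98 [308. 289.] 1271 [ 0.526 -0.17   0.03 ]
```

View pics/a.png

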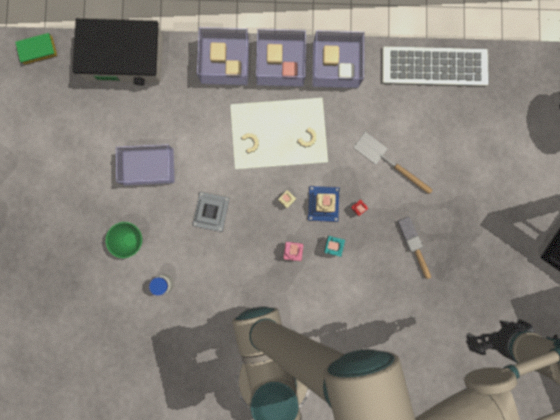

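View pics/b.png

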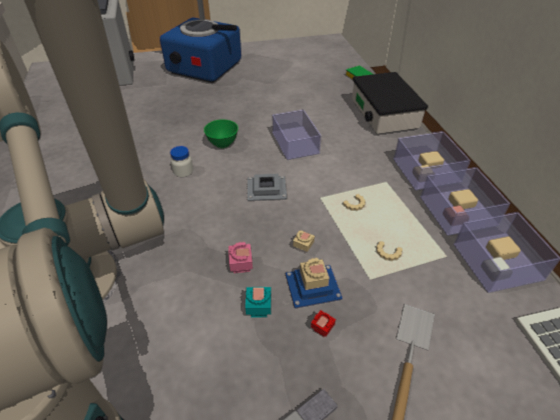

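The candidates in the top picture are cream in the blue holder (326,203), small loose cream (287,199), turquoise (335,246), pink (293,252) and red (361,207). The larger cream one, in the blue holder, fits the description. I'll go above it and confirm it from close by.

>>> play_rows(series=[{"fingers":-1,"dx":24,"dy":28,"dz":0,"turn":0.085},{"fingers":-1,"dx":24,"dy":28,"dz":0,"turn":0.085},{"fingers":-1,"dx":24,"dy":28,"dz":0,"turn":0.085},{"fingers":-1,"dx":24,"dy":28,"dz":0,"turn":0.085},{"fingers":-1,"dx":24,"dy":28,"dz":0,"turn":0.085},{"fingers":-1,"dx":24,"dy":28,"dz":0,"turn":0.085},{"fingers":-1,"dx":24,"dy":28,"dz":0,"turn":0.085},{"fingers":-1,"dx":24,"dy":28,"dz":0,"turn":0.085},{"fingers":-1,"dx":24,"dy":28,"dz":0,"turn":0.085},{"fingers":-1,"dx":24,"dy":28,"dz":0,"turn":0.085},{"fingers":-1,"dx":24,"dy":28,"dz":0,"turn":0.085},{"fingers":-1,"dx":24,"dy":28,"dz":0,"turn":0.085},{"fingers":-1,"dx":22,"dy":26,"dz":0,"turn":0.085},{"fingers":-1,"dx":0,"dy":0,"dz":0,"turn":0.085},{"fingers":-1},{"fingers":-1}])

```text
invalid input at $.series[14]: expected keys fingers, dx, dy, dz, turn
```

```bash
python3 - <<'E'
from h import *
st=get_state(); im=get_image("wrist"); c=cam(im,st); print(st["position"],st["ee_rot"],st["qpos"],st["clock"])
cv2.imwrite("pics/w1.png",im["pixels"][:,:,::-1])
for l,z in(("model",.062),("holder",.0)):
    for r in masks_of(im,l):
        print(l,r["p"],np.round(r["xy"]),r["region"].sum(),hit(c,r["xy"],z).round(4))
        m=r["region"].astype(np.uint8); k=cv2.findContours(m,0,2)[0]; k=max(k,key=cv2.contourArea)
        P=np.array([hit(c,p[0],z if l=="model" else .004)[:2] for p in k],np.float32)*1000
        print(cv2.minAreaRect(P))
E
```

```text
[ 0.21258371 -0.53410408  0.24199523] [-1.83895440e-04  8.27593913e-01 -5.61327199e-01 -2.40324158e-04] [-1.31299589e+00  2.76188508e-01  1.50532123e+00 -3.94857959e-05
  1.36068690e+00 -1.21010356e-01] 0.3
model 0.31 [268.  22.] 1055 [ 0.336  -0.4751  0.062 ]
((332.778076171875, -474.27783203125), (38.087623596191406, 17.1036319732666), 23.550046920776367)
```

View pics/w1.png

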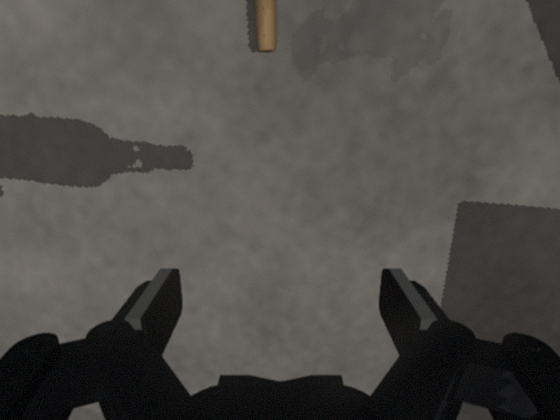

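The move was refused because every row needs all its keys. That picture shows only bare bench and fingers from the start pose, nothing useful. Sending the move again, stopping short in y so the camera sees the model.

>>> play_rows(series=[{"fingers":-1,"dx":25,"dy":25,"dz":0,"turn":0.085},{"fingers":-1,"dx":25,"dy":25,"dz":0,"turn":0.085},{"fingers":-1,"dx":25,"dy":25,"dz":0,"turn":0.085},{"fingers":-1,"dx":25,"dy":25,"dz":0,"turn":0.085},{"fingers":-1,"dx":25,"dy":25,"dz":0,"turn":0.085},{"fingers":-1,"dx":25,"dy":25,"dz":0,"turn":0.085},{"fingers":-1,"dx":25,"dy":25,"dz":0,"turn":0.085},{"fingers":-1,"dx":25,"dy":25,"dz":0,"turn":0.085},{"fingers":-1,"dx":25,"dy":25,"dz":0,"turn":0.085},{"fingers":-1,"dx":25,"dy":25,"dz":0,"turn":0.085},{"fingers":-1,"dx":25,"dy":25,"dz":0,"turn":0.085},{"fingers":-1,"dx":25,"dy":25,"dz":0,"turn":0.085},{"fingers":-1,"dx":20,"dy":15,"dz":0,"turn":0.085},{"fingers":-1,"dx":0,"dy":0,"dz":0,"turn":0.085},{"fingers":-1,"dx":0,"dy":0,"dz":0,"turn":0},{"fingers":-1,"dx":0,"dy":0,"dz":0,"turn":0}])

```text
clock: 1.78
position: [0.5447, -0.2035, 0.2429]
ee_rot: [0.001, 1.0, 0.026, 0.005]
contact_force: [-0.4, 0.1, 0.7]
width: 0.0851
```

```bash
python3 - <<'E'
from h import *
st=get_state(); im=get_image("wrist"); c=cam(im,st); print(st["position"],st["ee_rot"],st["qpos"],st["clock"])
cv2.imwrite("pics/w2.png",im["pixels"][:,:,::-1])
for l,z in(("model",.062),("holder",.0)):
    for r in masks_of(im,l):
        print(l,r["p"],np.round(r["xy"]),r["region"].sum(),hit(c,r["xy"],z).round(4))
        m=r["region"].astype(np.uint8); k=cv2.findContours(m,0,2)[0]; k=max(k,key=cv2.contourArea)
        P=np.array([hit(c,p[0],z if l=="model" else .004)[:2] for p in k],np.float32)*1000
        print(cv2.minAreaRect(P))
E
```

```text
[ 0.54471145 -0.20346199  0.24293492] [0.0013962  0.99965045 0.02589519 0.00514396] [-0.47866125  0.27968919  1.4980039   0.00258982  1.35354438 -0.53100329] 1.7833
model 0.88 [282. 120.] 3502 [ 0.5447 -0.1454  0.062 ]
((545.7755737304688, -146.9359130859375), (53.584598541259766, 51.49653625488281), 88.50093078613281)
model 0.87 [301.   4.] 400 [ 0.5554 -0.0536  0.062 ]
((554.640869140625, -57.92722702026367), (29.075355529785156, 13.693825721740723), 3.119001865386963)
model 0.84 [119.  16.] 2496 [ 0.4078 -0.0709  0.062 ]
((405.32537841796875, -70.29377746582031), (29.194843292236328, 60.05583572387695), 86.55819702148438)
model 0.82 [265. 221.] 1432 [ 0.5337 -0.2415  0.062 ]
((534.9285888671875, -242.59109497070312), (37.862266540527344, 39.984642028808594), 41.356014251708984)
model 0.59 [151. 145.] 3705 [ 0.4271 -0.1739  0.062 ]
((421.6995544433594, -174.0122833251953), (53.22297286987305, 60.27165222167969), 76.77169799804688)
holder 0.87 [282.  93.] 6466 [ 0.5446 -0.1222  0.    ]
((545.854736328125, -147.2489471435547), (98.24903869628906, 111.95452117919922), 88.81780242919922)
```

View pics/w2.png

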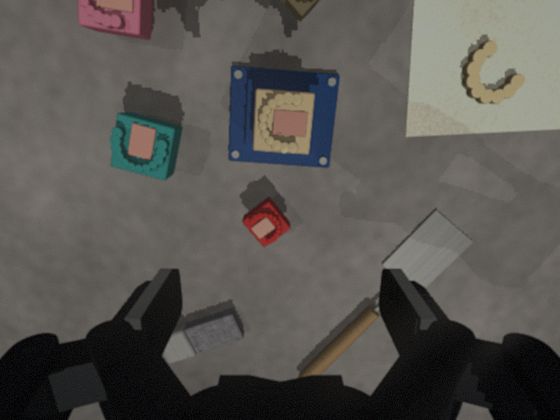

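The crop shows the cream model in the blue holder at (284,122). It is larger than the small cream one at (300,4), and the pink, turquoise and red ones are ruled out. The holder measures 112 x 98 mm at (0.546, -0.147), yaw about -1.3°, so the sizes agree.

The tool can't be tilted, so I'll grip across x. Moving the tool in y then lets the model pivot between the pads.

>>> play_rows(series=[{"fingers":-1,"dx":1,"dy":28,"dz":0,"turn":-0.04},{"fingers":-1,"dx":0,"dy":28,"dz":0,"turn":-0.035},{"fingers":-1,"dx":0,"dy":0,"dz":0,"turn":0},{"fingers":-1,"dx":0,"dy":0,"dz":-35,"turn":0},{"fingers":-1,"dx":0,"dy":0,"dz":-35,"turn":0},{"fingers":-1,"dx":0,"dy":0,"dz":-35,"turn":0},{"fingers":-1,"dx":0,"dy":0,"dz":-25,"turn":0},{"fingers":-1,"dx":0,"dy":0,"dz":0,"turn":0},{"fingers":-1,"dx":0,"dy":0,"dz":0,"turn":0}])

```text
clock: 2.68
position: [0.542, -0.1568, 0.1137]
ee_rot: [0.006, 1.0, -0.025, 0.01]
contact_force: [1.1, 0.2, -0.7]
width: 0.0856
```

```bash
python3 - <<'E'
from h import *
print(tips_ahead, tips_ahead() if callable(tips_ahead) else '')
st=get_state(); print(st["position"],st["ee_rot"],st["clock"])
im=get_image("wrist"); c=cam(im,st)
im2=get_image("side"); c2=cam(im2)
save(im2,"s3.png",(250,220,390,340),5)
for l,z in(("model",.062),("holder",.004)):
    for r in masks_of(im,l)[:3]:
        m=r["region"].astype(np.uint8); k=cv2.findContours(m,0,2)[0]; k=max(k,key=cv2.contourArea)
        P=np.array([hit(c,p[0],z)[:2] for p in k],np.float32)*1000
        print(l,r["p"],np.round(r["xy"]),cv2.minAreaRect(P))
E
```

```text
0.011 
[ 0.54200998 -0.15680878  0.11368003] [ 0.00563939  0.99963411 -0.0245935   0.00974644] 2.6833
model 0.95 [ 89. 262.] ((425.267822265625, -166.86842346191406), (65.02947998046875, 64.73060607910156), 77.3720932006836)
model 0.91 [293.  16.] ((552.30126953125, -49.504886627197266), (23.797069549560547, 46.206336975097656), 87.46043395996094)
model 0.88 [283. 215.] ((545.635498046875, -146.11141967773438), (62.20246124267578, 51.473880767822266), 88.73027801513672)
holder 0.97 [276. 162.] ((545.706298828125, -147.78192138671875), (98.1316909790039, 112.61246490478516), 88.85094451904297)
```

View pics/s3.png

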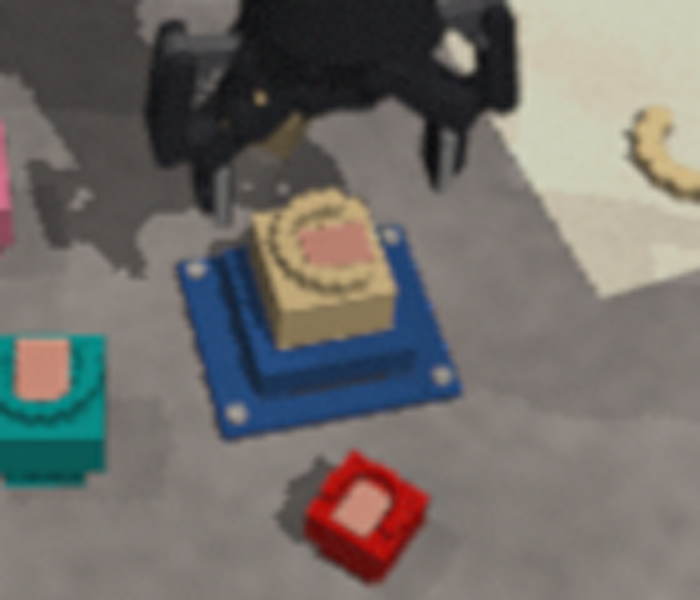

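The crop shows the model upright in the blue holder, the open fingers astride it, and nothing near their path. The tool fell about 9 mm short in y, so I'll correct that and come down.

>>> play_rows(series=[{"fingers":-1,"dx":4,"dy":10,"dz":0,"turn":0.027},{"fingers":-1,"dx":0,"dy":0,"dz":0,"turn":0},{"fingers":-1,"dx":0,"dy":0,"dz":-15,"turn":0},{"fingers":-1,"dx":0,"dy":0,"dz":-15,"turn":0},{"fingers":-1,"dx":0,"dy":0,"dz":-15,"turn":0},{"fingers":-1,"dx":0,"dy":0,"dz":0,"turn":0}])

```text
clock: 3.38
position: [0.555, -0.1468, 0.0788]
ee_rot: [0.01, 1.0, -0.008, 0.021]
contact_force: [-0.4, 0.3, -0.5]
width: 0.0858
```

>>> play_rows(series=[{"fingers":-1,"dx":0,"dy":0,"dz":0,"turn":0},{"fingers":-1,"dx":0,"dy":0,"dz":0,"turn":0},{"fingers":-1,"dx":0,"dy":0,"dz":0,"turn":0}])

```text
clock: 3.63
position: [0.5568, -0.1466, 0.0813]
ee_rot: [0.01, 1.0, -0.007, 0.023]
contact_force: [-0.0, -0.2, 0.8]
width: 0.0855
```

```bash
python3 - <<'E'
from h import *
st=get_state(); print(st["position"],st["ee_rot"],st["qpos"],st["qd"],st["clock"])
E
```

```text
[ 0.5568078  -0.14657104  0.08129677] [ 0.01031184  0.99965201 -0.00707849  0.0232255 ] [-0.37670782  0.38799098  1.77559846 -0.0030611   0.92723544 -0.36077151] [ 0.00391691 -0.01345008 -0.01544739  0.00130513  0.01002269  0.00045213] 3.6333
```

The tool has picked up 2.7° of radial tilt on the way down. I'll test whether going up removes it.

>>> play_rows(series=[{"fingers":-1,"dx":0,"dy":0,"dz":40,"turn":0},{"fingers":-1,"dx":0,"dy":0,"dz":40,"turn":0}])

```text
clock: 3.8
position: [0.5517, -0.1445, 0.1565]
ee_rot: [0.007, 1.0, -0.007, 0.015]
contact_force: [2.1, 0.0, 0.3]
width: 0.0856
```

```bash
cat > s.py <<'E'
from h import *
st=get_state(); q=st["ee_rot"]; m=R.from_quat([q[1],q[2],q[3],q[0]]).as_matrix()
print("pos",(st["position"]*1000).round(1),"toolz deg",np.degrees(m[:2,2]).round(2),"yaw",np.degrees(np.arctan2(m[1,0],m[0,0])).round(2),"F",st["contact_force"].round(1),"M",st["moment"].round(2),"w",round(st["width"]*1000,1),"q",st["qpos"].round(3),"t",st["clock"])
E
python3 s.py
```

```text
pos [ 551.7 -144.5  156.5] toolz deg [ 1.76 -0.85] yaw -0.79 F [2.1 0.  0.3] M [ 0.   -0.05 -0.01] w 85.6 q [-0.377  0.313  1.676 -0.003  1.119 -0.361] t 3.8
```

>>> play_rows(series=[{"fingers":-1,"dx":0,"dy":0,"dz":0,"turn":0},{"fingers":-1,"dx":0,"dy":0,"dz":0,"turn":0}])

```text
clock: 3.97
position: [0.5568, -0.1463, 0.1665]
ee_rot: [0.011, 1.0, -0.007, 0.024]
contact_force: [-0.5, -0.2, 0.1]
width: 0.0853
```

```bash
python3 s.py
```

```text
pos [ 556.8 -146.3  166.5] toolz deg [ 2.72 -1.23] yaw -0.75 F [-0.5 -0.2  0.1] M [0.   0.04 0.04] w 85.3 q [-0.376  0.303  1.664 -0.003  1.123 -0.361] t 3.9667
```

>>> play_rows(series=[{"fingers":-1,"dx":0,"dy":0,"dz":-41,"turn":0},{"fingers":-1,"dx":0,"dy":0,"dz":-41,"turn":0}])

```text
clock: 4.13
position: [0.5658, -0.1497, 0.095]
ee_rot: [0.016, 0.999, -0.007, 0.037]
contact_force: [0.3, 0.1, -1.2]
width: 0.0857
```

```bash
python3 s.py
```

```text
pos [ 565.8 -149.7   95. ] toolz deg [ 4.25 -1.83] yaw -0.7 F [ 0.3  0.1 -1.2] M [0.01 0.02 0.03] w 85.7 q [-0.376  0.372  1.762 -0.003  0.926 -0.361] t 4.1333
```

>>> play_rows(series=[{"fingers":-1,"dx":0,"dy":0,"dz":0,"turn":0},{"fingers":-1,"dx":0,"dy":0,"dz":0,"turn":0}])

```text
clock: 4.3
position: [0.5612, -0.148, 0.089]
ee_rot: [0.014, 0.999, -0.007, 0.031]
contact_force: [0.1, 0.1, 0.4]
width: 0.0852
```

```bash
python3 s.py
```

```text
pos [ 561.2 -148.    89. ] toolz deg [ 3.59 -1.57] yaw -0.72 F [0.1 0.1 0.4] M [ 0.1   0.02 -0.  ] w 85.2 q [-0.376  0.378  1.77  -0.003  0.925 -0.361] t 4.3
```

>>> play_rows(series=[{"fingers":-1,"dx":0,"dy":0,"dz":0,"turn":0},{"fingers":-1,"dx":0,"dy":0,"dz":0,"turn":0},{"fingers":-1,"dx":0,"dy":0,"dz":0,"turn":0}])

```text
clock: 4.55
position: [0.5622, -0.1484, 0.0918]
ee_rot: [0.014, 0.999, -0.007, 0.032]
contact_force: [-0.9, 0.2, 0.0]
width: 0.085
```

```bash
python3 s.py
```

```text
pos [ 562.2 -148.4   91.8] toolz deg [ 3.69 -1.61] yaw -0.72 F [-0.9  0.2  0. ] M [ 0.02 -0.    0.01] w 85.0 q [-0.376  0.375  1.766 -0.003  0.93  -0.361] t 4.55
```

>>> play_rows(series=[{"fingers":-1,"dx":0,"dy":0,"dz":0,"turn":0},{"fingers":-1,"dx":0,"dy":0,"dz":0,"turn":0},{"fingers":-1,"dx":0,"dy":0,"dz":0,"turn":0}])

```text
clock: 4.8
position: [0.5645, -0.1492, 0.0954]
ee_rot: [0.015, 0.999, -0.007, 0.035]
contact_force: [-0.0, -1.0, -0.6]
width: 0.0851
```

```bash
python3 s.py
```

```text
pos [ 564.5 -149.2   95.4] toolz deg [ 4.04 -1.75] yaw -0.7 F [-0.  -1.  -0.6] M [-0.02  0.03 -0.02] w 85.1 q [-0.376  0.372  1.762 -0.003  0.931 -0.361] t 4.8
```

A constant drift adds about 0.1° of outward tilt per row, so I should avoid spare rows. Contact with the seated model should square the tool up again. Going down to grip now.

>>> play_rows(series=[{"fingers":-1,"dx":-11,"dy":1,"dz":-24,"turn":-0.005},{"fingers":-1,"dx":-11,"dy":1,"dz":-24,"turn":-0.005},{"fingers":-1,"dx":0,"dy":0,"dz":0,"turn":0}])

```text
clock: 5.05
position: [0.5455, -0.1484, 0.0502]
ee_rot: [0.017, 0.999, -0.012, 0.04]
contact_force: [-1.6, 0.0, 0.8]
width: 0.0856
```

```bash
python3 s.py
```

```text
pos [ 545.5 -148.4   50.2] toolz deg [ 4.56 -2.01] yaw -1.26 F [-1.6  0.   0.8] M [-0.02  0.06 -0.03] w 85.6 q [-0.387  0.398  1.863 -0.003  0.793 -0.362] t 5.05
```

>>> play_rows(series=[{"fingers":-1,"dx":-1,"dy":1,"dz":-8,"turn":0},{"fingers":1,"dx":-1,"dy":0,"dz":-1,"turn":0},{"fingers":1,"dx":-1,"dy":0,"dz":-1,"turn":0},{"fingers":1,"dx":-1,"dy":0,"dz":-1,"turn":0}], squeeze=50)

```text
clock: 5.38
position: [0.5464, -0.1485, 0.0421]
ee_rot: [0.018, 0.999, -0.012, 0.045]
contact_force: [-7.6, 5.2, 15.9]
width: 0.0527
```

```bash
python3 s.py
```

```text
pos [ 546.4 -148.5   42.1] toolz deg [ 5.09 -2.14] yaw -1.28 F [-7.6  5.2 15.9] M [0.9  2.36 0.09] w 52.7 q [-3.880e-01  4.070e-01  1.878e+00 -1.000e-03  7.610e-01 -3.630e-01] t 5.3833
```

>>> play_rows(series=[{"fingers":1,"dx":0,"dy":0,"dz":0,"turn":0},{"fingers":1,"dx":0,"dy":0,"dz":0,"turn":0},{"fingers":1,"dx":0,"dy":0,"dz":0,"turn":0}], squeeze=80)

```text
clock: 5.63
position: [0.5463, -0.1484, 0.0426]
ee_rot: [0.018, 0.999, -0.011, 0.044]
contact_force: [0.5, -0.2, -2.4]
width: 0.052
```

```bash
python3 s.py
```

```text
pos [ 546.3 -148.4   42.6] toolz deg [ 5.01 -2.14] yaw -1.2 F [ 0.5 -0.2 -2.4] M [ 0.03  0.41 -0.07] w 52.0 q [-0.387  0.406  1.876 -0.002  0.764 -0.363] t 5.6333
```

>>> play_rows(series=[{"fingers":1,"dx":3,"dy":0,"dz":0,"turn":0},{"fingers":1,"dx":3,"dy":0,"dz":0,"turn":0}])

```text
clock: 5.8
position: [0.5466, -0.148, 0.0424]
ee_rot: [0.018, 0.999, -0.01, 0.038]
contact_force: [-8.0, -1.6, 6.0]
width: 0.0516
```

```bash
python3 s.py
```

```text
pos [ 546.6 -148.    42.4] toolz deg [ 4.31 -2.08] yaw -1.11 F [-8.  -1.6  6. ] M [-0.18  1.23 -0.15] w 51.6 q [-0.384  0.411  1.866 -0.008  0.781 -0.358] t 5.8
```

Pushing outward against the slot wall corrects the tilt, at only 8 N. Continuing.

>>> play_rows(series=[{"fingers":1,"dx":6,"dy":-1,"dz":0,"turn":0},{"fingers":1,"dx":6,"dy":-1,"dz":0,"turn":0},{"fingers":1,"dx":6,"dy":-1,"dz":0,"turn":0},{"fingers":1,"dx":6,"dy":-1,"dz":0,"turn":0}])

```text
clock: 6.13
position: [0.5481, -0.1482, 0.0431]
ee_rot: [0.014, 1.0, -0.009, 0.014]
contact_force: [-13.2, 0.3, 9.9]
width: 0.0513
```

```bash
python3 s.py
```

```text
pos [ 548.1 -148.2   43.1] toolz deg [ 1.64 -1.6 ] yaw -0.98 F [-13.2   0.3   9.9] M [-0.04  1.79 -0.14] w 51.3 q [-0.377  0.43   1.824 -0.02   0.85  -0.346] t 6.1333
```

>>> play_rows(series=[{"fingers":1,"dx":6,"dy":0,"dz":0,"turn":0},{"fingers":1,"dx":6,"dy":0,"dz":0,"turn":0},{"fingers":1,"dx":4,"dy":0,"dz":3,"turn":0},{"fingers":1,"dx":0,"dy":0,"dz":3,"turn":0}])

```text
clock: 6.47
position: [0.5488, -0.1478, 0.0448]
ee_rot: [0.013, 1.0, -0.008, -0.002]
contact_force: [8.7, -2.7, -26.8]
width: 0.0515
```

```bash
python3 s.py
```

```text
pos [ 548.8 -147.8   44.8] toolz deg [-0.22 -1.45] yaw -0.92 F [  8.7  -2.7 -26.8] M [-0.37 -1.65 -0.04] w 51.5 q [-0.37   0.442  1.795 -0.032  0.899 -0.334] t 6.4667
```

>>> play_rows(series=[{"fingers":1,"dx":0,"dy":0,"dz":4,"turn":0}])

```text
clock: 6.55
position: [0.5488, -0.1478, 0.0456]
ee_rot: [0.012, 1.0, -0.008, -0.002]
contact_force: [4.4, -2.2, -28.3]
width: 0.0516
```

```bash
python3 s.py
```

```text
pos [ 548.8 -147.8   45.6] toolz deg [-0.27 -1.4 ] yaw -0.95 F [  4.4  -2.2 -28.3] M [-0.42 -0.94 -0.02] w 51.6 q [-0.37   0.442  1.793 -0.031  0.902 -0.334] t 6.55
```

Tilt is now about zero and the model has come up roughly 3 mm. First lean: pushing towards +y.

>>> play_rows(series=[{"fingers":1,"dx":0,"dy":5,"dz":1,"turn":0},{"fingers":1,"dx":0,"dy":6,"dz":1,"turn":0},{"fingers":1,"dx":0,"dy":6,"dz":0,"turn":0}])

```text
clock: 6.8
position: [0.5491, -0.1442, 0.0461]
ee_rot: [0.024, 1.0, -0.003, -0.003]
contact_force: [-5.4, -19.8, -2.5]
width: 0.0514
```

```bash
python3 s.py; python3 - <<'E'
from h import *
st=get_state(); im=get_image("wrist"); save(im,"w4.png",(100,130,480,420),2); s=get_image("side"); c=cam(s)
print([ (r["p"],r["xy"]) for r in masks_of(s,"model")[:2]])
E
```

```text
pos [ 549.1 -144.2   46.1] toolz deg [-0.38 -2.79] yaw -0.4 F [ -5.4 -19.8  -2.5] M [-3.15  0.89 -0.23] w 51.4 q [-0.349  0.439  1.797 -0.062  0.896 -0.304] t 6.8
[(0.97, [321.8, 323.5]), (0.92, [262.1, 300.3])]
```

View pics/w4.png

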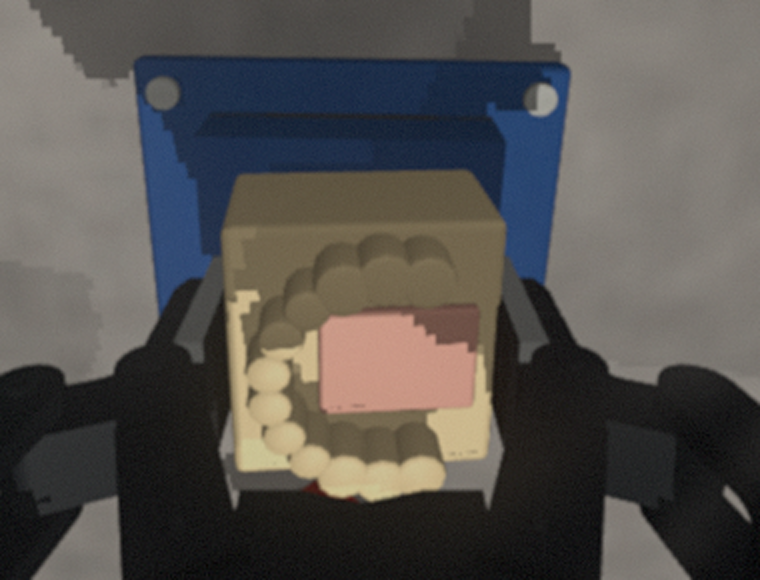

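The picture shows the model in the pads from above. The plinth's top corners in the crop are (222,228), (503,222), (240,470) and (488,458), and the far face's lower corners are (238,176) and (470,170). I'll work out the lean from these.

```bash
cat > pnp.py <<'E'
from h import *
def lean(im,st,px,crop,s):
    O=np.array([[-26,27,50],[26,27,50],[-26,-27,50],[26,-27,50],[-26,27,20],[26,27,20]],float)/1000
    P=np.array(px,float)/s+np.array(crop)
    K,M,t=cam(im,st)
    ok,r,tv=cv2.solvePnP(O,P,K,None); Rm=M.T@cv2.Rodrigues(r)[0]; p=M.T@(tv.ravel()-t)
    e=cv2.projectPoints(O,r,tv,K,None)[0].reshape(-1,2)-P
    print("foot",(p*1000).round(1),"axis deg",np.degrees(Rm[:2,2]).round(1),"yaw",np.degrees(np.arctan2(Rm[1,0],Rm[0,0])).round(1),"reproj",np.abs(e).max().round(2))
E
python3 - <<'E'
from pnp import *
st=get_state(); im=get_image("wrist")
lean(im,st,[(222,228),(503,222),(240,470),(488,458),(238,176),(470,170)],(100,130),2)
E
```

```text
foot [ 546.4 -147.8   12.1] axis deg [3.8 2.7] yaw -0.3 reproj 0.88
```

```bash
python3 - <<'E'
from h import *
s=get_image("side"); w=get_image("wrist")
a=cv2.resize(s["pixels"][235:320,265:365],(400,340),interpolation=2); b=cv2.resize(w["pixels"][190:400,190:370],(400,467),interpolation=2)
o=np.zeros((467,800,3),np.uint8); o[:340,:400]=a;o[:,400:]=b
cv2.imwrite("pics/sw5.png",o[:,:,::-1])
E
```

```text
(no output)
```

View pics/sw5.png

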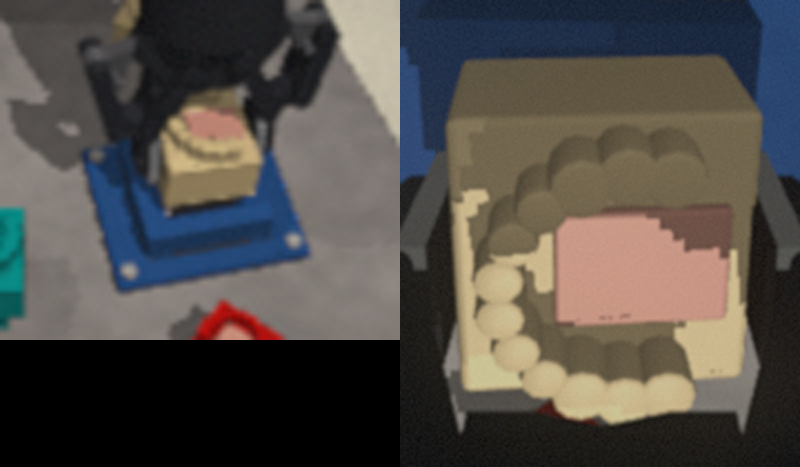

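The plinth leans about 3° in +x and 2.7° in +y, with the foot barely raised. I'll keep pushing +y with some lift.

>>> play_rows(series=[{"fingers":1,"dx":0,"dy":7,"dz":3,"turn":0},{"fingers":1,"dx":0,"dy":7,"dz":3,"turn":0},{"fingers":1,"dx":0,"dy":7,"dz":2,"turn":0},{"fingers":1,"dx":0,"dy":7,"dz":1,"turn":0}])

```text
clock: 7.43
position: [0.5483, -0.1391, 0.0507]
ee_rot: [0.043, 0.999, 0.002, -0.006]
contact_force: [-3.3, -20.6, -11.7]
width: 0.0511
```

```bash
python3 s.py; python3 - <<'E'
from h import *
w=get_image("wrist"); np.save("w.npy",w["pixels"])
b=cv2.resize(w["pixels"][180:400,180:380],(800,600) if 0 else (545,600),interpolation=2)
cv2.imwrite("pics/w6.png",b[:,:,::-1])
E
```

```text
pos [ 548.3 -139.1   50.7] toolz deg [-0.63 -4.94] yaw 0.2 F [ -3.3 -20.6 -11.7] M [-3.68  0.51 -0.27] w 51.1 q [-0.318  0.431  1.8   -0.109  0.897 -0.254] t 7.4333
```

View pics/w6.png

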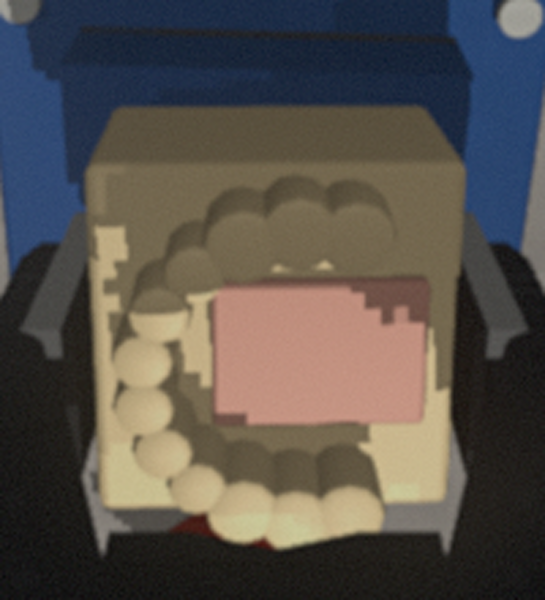

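The corners in the crop are (87,165), (463,163), (101,507), (447,500), (118,108) and (426,107), and the plinth now sits squarer between the pads.

```bash
python3 - <<'E'
from pnp import *
st=get_state(); im=get_image("wrist")
lean(im,st,[(87,165),(463,163),(101,507),(447,500),(118,108),(426,107)],(180,180),2.725)
lean(im,st,[(87,163),(463,161),(101,507),(447,500),(118,106),(426,105)],(180,180),2.725)
E
```

```text
foot [ 547.  -147.8   16.9] axis deg [1.8 9.3] yaw -0.0 reproj 0.66
foot [ 547.  -147.4   17.2] axis deg [1.8 9.5] yaw -0.0 reproj 0.48
```

Lean is about 9° towards +y, foot underside at 17 mm (5 mm up, still in the slot). Now towards -y.

>>> play_rows(series=[{"fingers":1,"dx":0,"dy":-7,"dz":-1,"turn":0},{"fingers":1,"dx":0,"dy":-7,"dz":-1,"turn":0},{"fingers":1,"dx":0,"dy":-7,"dz":0,"turn":0},{"fingers":1,"dx":0,"dy":-7,"dz":0,"turn":0},{"fingers":1,"dx":0,"dy":-7,"dz":0,"turn":0}])

```text
clock: 7.95
position: [0.5486, -0.1487, 0.0501]
ee_rot: [0.017, 1.0, -0.011, -0.005]
contact_force: [0.3, 17.7, 2.1]
width: 0.0508
```

```bash
python3 s.py
```

```text
pos [ 548.6 -148.7   50.1] toolz deg [-0.59 -1.93] yaw -1.3 F [ 0.3 17.7  2.1] M [ 3.17 -0.11  0.38] w 50.8 q [-0.365  0.438  1.786 -0.044  0.916 -0.316] t 7.95
```

>>> play_rows(series=[{"fingers":1,"dx":0,"dy":-7,"dz":0,"turn":0},{"fingers":1,"dx":0,"dy":-7,"dz":0,"turn":0},{"fingers":1,"dx":0,"dy":-7,"dz":0,"turn":0},{"fingers":1,"dx":0,"dy":-7,"dz":0,"turn":0},{"fingers":1,"dx":0,"dy":-7,"dz":0,"turn":0}])

```text
clock: 8.37
position: [0.5487, -0.1503, 0.0511]
ee_rot: [-0.013, 1.0, -0.016, -0.006]
contact_force: [1.3, 18.1, 0.5]
width: 0.0507
```

```bash
python3 s.py; python3 - <<'E'
from h import *
w=get_image("wrist")
b=cv2.resize(w["pixels"][180:400,180:380],(545,600),interpolation=2)
cv2.imwrite("pics/w7.png",b[:,:,::-1])
E
```

```text
pos [ 548.7 -150.3   51.1] toolz deg [-0.63  1.54] yaw -1.84 F [ 1.3 18.1  0.5] M [ 2.95 -0.33  0.74] w 50.7 q [-0.402  0.444  1.771  0.025  0.948 -0.385] t 8.3667
```

View pics/w7.png

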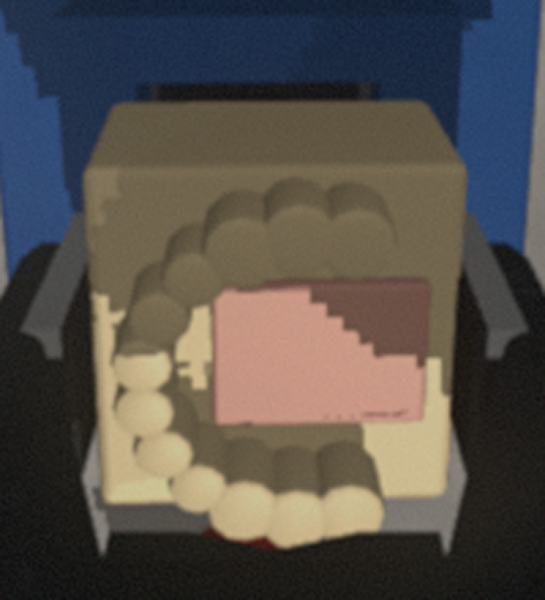

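The plinth is nearly rigid with the tool. Its corners are (85,168), (465,165), (102,502), (447,496), (118,103) and (427,102), so its lean should follow the tool's tilt.

```bash
python3 - <<'E'
from pnp import *
st=get_state(); im=get_image("wrist")
lean(im,st,[(85,168),(465,165),(102,502),(447,496),(118,103),(427,102)],(180,180),2.725)
lean(im,st,[(85,165),(465,162),(102,502),(447,496),(118,103),(427,102)],(180,180),2.725)
E
```

```text
foot [ 547.4 -153.4   16.6] axis deg [1.7 0.6] yaw -1.9 reproj 0.73
foot [ 547.3 -153.6   16.6] axis deg [1.7 1.3] yaw -1.9 reproj 0.57
```

>>> play_rows(series=[{"fingers":1,"dx":0,"dy":-9,"dz":0,"turn":0},{"fingers":1,"dx":0,"dy":-9,"dz":0,"turn":0},{"fingers":1,"dx":0,"dy":-9,"dz":0,"turn":0},{"fingers":1,"dx":0,"dy":-9,"dz":0,"turn":0},{"fingers":1,"dx":0,"dy":-9,"dz":0,"turn":0},{"fingers":1,"dx":0,"dy":-9,"dz":0,"turn":0}])

```text
clock: 8.97
position: [0.5488, -0.1531, 0.0525]
ee_rot: [-0.06, 0.998, -0.021, -0.009]
contact_force: [2.9, 20.2, -1.2]
width: 0.0509
```

```bash
python3 s.py
```

```text
pos [ 548.8 -153.1   52.5] toolz deg [-0.85  6.89] yaw -2.36 F [ 2.9 20.2 -1.2] M [ 3.48 -0.61  0.67] w 50.9 q [-0.458  0.46   1.743  0.12   1.008 -0.483] t 8.9667
```

>>> play_rows(series=[{"fingers":1,"dx":0,"dy":-9,"dz":-1,"turn":0.003},{"fingers":1,"dx":0,"dy":-9,"dz":-1,"turn":0.003},{"fingers":1,"dx":0,"dy":-9,"dz":-1,"turn":0.003},{"fingers":1,"dx":0,"dy":-9,"dz":0,"turn":0.003}])

```text
clock: 9.3
position: [0.5489, -0.1547, 0.0534]
ee_rot: [-0.093, 0.995, -0.019, -0.012]
contact_force: [4.0, 19.2, -7.4]
width: 0.0505
```

```bash
python3 s.py; python3 - <<'E'
from h import *
w=get_image("wrist")
b=cv2.resize(w["pixels"][180:400,180:380],(545,600),interpolation=2)
cv2.imwrite("pics/w8.png",b[:,:,::-1])
E
```

```text
pos [ 548.9 -154.7   53.4] toolz deg [-1.13 10.59] yaw -2.0 F [ 4.  19.2 -7.4] M [ 3.35 -0.79 -0.03] w 50.5 q [-0.493  0.475  1.722  0.177  1.057 -0.552] t 9.3
```

View pics/w8.png

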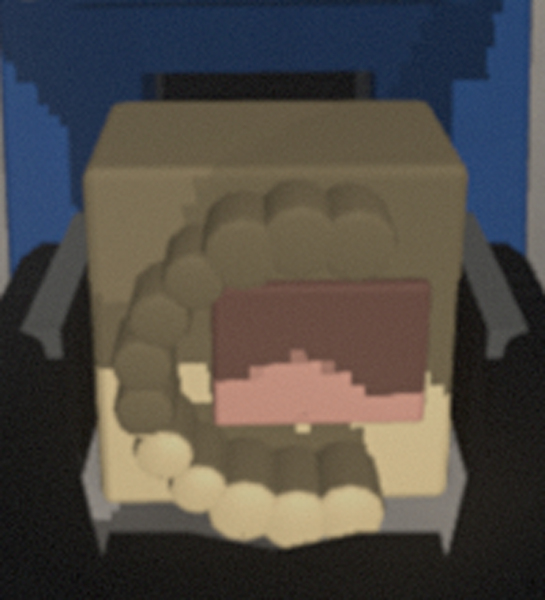

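The plinth's corners barely moved from the last picture: (84,170), (467,167), (103,500), (447,496), (118,102) and (427,101). The model is rigid in the grip, so the first -y lean is about 8°. Back to +y.

```bash
python3 - <<'E'
from pnp import *
st=get_state(); im=get_image("wrist")
lean(im,st,[(84,170),(467,167),(103,500),(447,496),(118,102),(427,101)],(180,180),2.725)
E
```

```text
foot [ 547.3 -151.7   19.5] axis deg [ 2.1 -9.4] yaw -1.9 reproj 0.59
```

>>> play_rows(series=[{"fingers":1,"dx":0,"dy":9,"dz":-2,"turn":0},{"fingers":1,"dx":0,"dy":9,"dz":-1,"turn":0},{"fingers":1,"dx":0,"dy":9,"dz":-1,"turn":0},{"fingers":1,"dx":0,"dy":9,"dz":-1,"turn":0},{"fingers":1,"dx":0,"dy":9,"dz":0,"turn":0},{"fingers":1,"dx":0,"dy":9,"dz":0,"turn":0},{"fingers":1,"dx":0,"dy":9,"dz":0,"turn":0},{"fingers":1,"dx":0,"dy":9,"dz":0,"turn":0}])

```text
clock: 10.07
position: [0.549, -0.1431, 0.0555]
ee_rot: [-0.032, 0.999, -0.0, -0.008]
contact_force: [-6.3, -21.5, -4.8]
width: 0.051
```

```bash
python3 s.py
```

```text
pos [ 549.  -143.1   55.5] toolz deg [-0.95  3.63] yaw 0.01 F [ -6.3 -21.5  -4.8] M [-4.01  1.33 -0.38] w 51.0 q [-0.41   0.444  1.758  0.062  0.981 -0.445] t 10.0667
```

>>> play_rows(series=[{"fingers":1,"dx":0,"dy":7,"dz":-6,"turn":-0.005},{"fingers":1,"dx":0,"dy":7,"dz":-6,"turn":-0.005},{"fingers":1,"dx":0,"dy":8,"dz":-6,"turn":-0.005},{"fingers":1,"dx":0,"dy":8,"dz":-4,"turn":-0.005}])

```text
clock: 10.4
position: [0.5486, -0.1417, 0.0477]
ee_rot: [-0.005, 1.0, -0.004, -0.006]
contact_force: [-10.2, -20.6, 13.5]
width: 0.0511
```

```bash
python3 s.py
```

```text
pos [ 548.6 -141.7   47.7] toolz deg [-0.72  0.55] yaw -0.4 F [-10.2 -20.6  13.5] M [-3.34  2.05 -0.25] w 51.1 q [-0.378  0.444  1.782  0.005  0.931 -0.375] t 10.4
```

>>> play_rows(series=[{"fingers":1,"dx":0,"dy":9,"dz":1,"turn":0},{"fingers":1,"dx":0,"dy":9,"dz":1,"turn":0},{"fingers":1,"dx":0,"dy":9,"dz":0,"turn":0},{"fingers":1,"dx":0,"dy":9,"dz":0,"turn":0},{"fingers":1,"dx":0,"dy":9,"dz":0,"turn":0},{"fingers":1,"dx":0,"dy":9,"dz":0,"turn":0},{"fingers":1,"dx":0,"dy":9,"dz":0,"turn":0}])

```text
clock: 10.98
position: [0.5485, -0.1378, 0.0515]
ee_rot: [0.048, 0.999, 0.008, -0.007]
contact_force: [-4.2, -27.0, -10.2]
width: 0.0509
```

```bash
python3 s.py
```

```text
pos [ 548.5 -137.8   51.5] toolz deg [-0.7  -5.49] yaw 0.92 F [ -4.2 -27.  -10.2] M [-4.57  0.8  -1.02] w 50.9 q [-0.309  0.43   1.8   -0.122  0.897 -0.251] t 10.9833
```

>>> play_rows(series=[{"fingers":1,"dx":0,"dy":-9,"dz":-2,"turn":-0.003},{"fingers":1,"dx":0,"dy":-9,"dz":-2,"turn":-0.003},{"fingers":1,"dx":0,"dy":-9,"dz":-1,"turn":0},{"fingers":1,"dx":0,"dy":-9,"dz":-1,"turn":0},{"fingers":1,"dx":0,"dy":-9,"dz":-1,"turn":0},{"fingers":1,"dx":0,"dy":-9,"dz":-1,"turn":0},{"fingers":1,"dx":0,"dy":-9,"dz":-1,"turn":0},{"fingers":1,"dx":0,"dy":-9,"dz":-1,"turn":0},{"fingers":1,"dx":0,"dy":-9,"dz":-1,"turn":0}])

```text
clock: 11.73
position: [0.5478, -0.1511, 0.0481]
ee_rot: [-0.017, 1.0, -0.019, -0.006]
contact_force: [1.1, 22.7, 5.7]
width: 0.0507
```

```bash
python3 s.py
```

```text
pos [ 547.8 -151.1   48.1] toolz deg [-0.69  1.97] yaw -2.22 F [ 1.1 22.7  5.7] M [ 3.88 -0.32  0.55] w 50.7 q [-0.408  0.448  1.773  0.033  0.946 -0.389] t 11.7333
```

>>> play_rows(series=[{"fingers":1,"dx":0,"dy":-9,"dz":0,"turn":0.002},{"fingers":1,"dx":0,"dy":-9,"dz":0,"turn":0.002},{"fingers":1,"dx":0,"dy":-9,"dz":0,"turn":0.002},{"fingers":1,"dx":0,"dy":-9,"dz":0,"turn":0.002},{"fingers":1,"dx":0,"dy":-9,"dz":0,"turn":0.002},{"fingers":1,"dx":0,"dy":-9,"dz":-1,"turn":0.002},{"fingers":1,"dx":0,"dy":-9,"dz":-1,"turn":0.002},{"fingers":1,"dx":0,"dy":-9,"dz":-1,"turn":0.002},{"fingers":1,"dx":0,"dy":-9,"dz":-1,"turn":0.002}])

```text
clock: 12.48
position: [0.548, -0.155, 0.0502]
ee_rot: [-0.089, 0.996, -0.02, -0.011]
contact_force: [1.9, 18.6, 3.1]
width: 0.0503
```

```bash
python3 s.py; python3 - <<'E'
from h import *
w=get_image("wrist")
b=cv2.resize(w["pixels"][180:400,180:380],(545,600),interpolation=2)
cv2.imwrite("pics/w9.png",b[:,:,::-1])
E
```

```text
pos [ 548.  -155.    50.2] toolz deg [-1.1  10.18] yaw -2.16 F [ 1.9 18.6  3.1] M [ 3.42 -0.41  0.3 ] w 50.3 q [-0.491  0.476  1.729  0.172  1.044 -0.545] t 12.4833
```

Two leans each way are done. Now bringing it back upright.

>>> play_rows(series=[{"fingers":1,"dx":0,"dy":9,"dz":-2,"turn":-0.002},{"fingers":1,"dx":0,"dy":9,"dz":-2,"turn":-0.002},{"fingers":1,"dx":0,"dy":9,"dz":-1,"turn":-0.002},{"fingers":1,"dx":0,"dy":9,"dz":-1,"turn":-0.002},{"fingers":1,"dx":0,"dy":9,"dz":-1,"turn":-0.002},{"fingers":1,"dx":0,"dy":9,"dz":-1,"turn":-0.002},{"fingers":1,"dx":0,"dy":9,"dz":-1,"turn":-0.002},{"fingers":1,"dx":0,"dy":9,"dz":-1,"turn":-0.002}])

```text
clock: 13.2
position: [0.5485, -0.1438, 0.0509]
ee_rot: [-0.028, 1.0, -0.006, -0.007]
contact_force: [-8.7, -22.9, 0.9]
width: 0.051
```

```bash
python3 s.py
```

```text
pos [ 548.5 -143.8   50.9] toolz deg [-0.74  3.21] yaw -0.65 F [ -8.7 -22.9   0.9] M [-3.84  1.65 -0.35] w 51.0 q [-0.408  0.446  1.768  0.056  0.962 -0.43 ] t 13.2
```

>>> play_rows(series=[{"fingers":1,"dx":0,"dy":9,"dz":-1,"turn":-0.002},{"fingers":1,"dx":0,"dy":9,"dz":0,"turn":-0.002},{"fingers":1,"dx":0,"dy":-3,"dz":1,"turn":-0.002}])

```text
clock: 13.45
position: [0.5482, -0.1475, 0.052]
ee_rot: [-0.011, 1.0, -0.005, -0.006]
contact_force: [2.6, 8.3, -15.1]
width: 0.0503
```

```bash
python3 s.py; python3 - <<'E'
from h import *
w=get_image("wrist")
b=cv2.resize(w["pixels"][180:400,180:380],(545,600),interpolation=2)
cv2.imwrite("pics/w10.png",b[:,:,::-1])
E
```

```text
pos [ 548.2 -147.5   52. ] toolz deg [-0.66  1.22] yaw -0.62 F [  2.6   8.3 -15.1] M [ 1.41 -0.56 -0.22] w 50.3 q [-0.395  0.441  1.773  0.019  0.946 -0.395] t 13.45
```

View pics/w10.png

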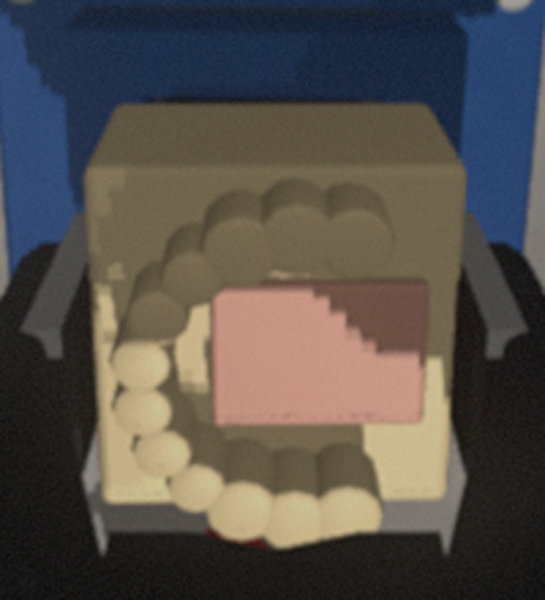

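The plinth is square in the grip with corners (86,167), (464,164), (102,503), (447,498), (118,105) and (427,104), and the slot edges are still hidden beneath it.

```bash
python3 - <<'E'
from pnp import *
st=get_state(); im=get_image("wrist")
lean(im,st,[(86,167),(464,164),(102,503),(447,498),(118,105),(427,104)],(180,180),2.725)
K,M,t=cam(im,st); T=M.T
E
```

```text
foot [ 547.  -150.8   17.4] axis deg [1.6 1.7] yaw -0.7 reproj 0.62
```

Nearly upright. Lifting.

>>> play_rows(series=[{"fingers":1,"dx":0,"dy":0,"dz":7,"turn":0},{"fingers":1,"dx":0,"dy":0,"dz":7,"turn":0},{"fingers":1,"dx":0,"dy":0,"dz":7,"turn":0},{"fingers":1,"dx":0,"dy":0,"dz":7,"turn":0}])

```text
clock: 13.88
position: [0.5493, -0.1449, 0.0802]
ee_rot: [-0.014, 1.0, -0.006, -0.006]
contact_force: [-0.3, -0.5, -1.3]
width: 0.0507
```

```bash
python3 s.py
```

```text
pos [ 549.3 -144.9   80.2] toolz deg [-0.7   1.61] yaw -0.66 F [-0.3 -0.5 -1.3] M [ 0.01 -0.05 -0.  ] w 50.7 q [-0.394  0.41   1.739  0.025  1.015 -0.396] t 13.8833
```

>>> play_rows(series=[{"fingers":1,"dx":-3,"dy":1,"dz":-2,"turn":-0.01},{"fingers":1,"dx":0,"dy":0,"dz":-1,"turn":0}])

```text
clock: 14.05
position: [0.5492, -0.144, 0.0821]
ee_rot: [-0.013, 1.0, -0.011, -0.002]
contact_force: [-1.2, -0.3, -2.4]
width: 0.0502
```

```bash
python3 s.py; python3 - <<'E'
from h import *
st=get_state(); w=get_image("wrist"); s=get_image("side")
cw=cam(w,st)
for l,im,c in(("w",w,cw),("s",s,cam(s))):
    for n in("holder","model"):
        for r in masks_of(im,n)[:4]:
            m=r["region"].astype(np.uint8); k=max(cv2.findContours(m,0,2)[0],key=cv2.contourArea)
            P=np.array([hit(c,p[0],.004)[:2] for p in k],np.float32)*1000
            print(l,n,round(r["p"],2),np.round(r["xy"]),m.sum(),np.round(cv2.minAreaRect(P)[0]),np.round(cv2.minAreaRect(P)[1]))
b=cv2.resize(w["pixels"][180:400,180:380],(545,600),interpolation=2)
a=cv2.resize(s["pixels"][225:320,275:355],(253,300),interpolation=2)
o=np.zeros((600,798,3),np.uint8);o[:,:545]=b;o[:300,545:]=a
cv2.imwrite("pics/f.png",o[:,:,::-1])
E
```

```text
pos [ 549.2 -144.    82.1] toolz deg [-0.2   1.48] yaw -1.22 F [-1.2 -0.3 -2.4] M [-0.05  0.06 -0.02] w 50.2 q [-0.393  0.403  1.745  0.027  1.007 -0.386] t 14.05
w holder 0.83 [269. 190.] 12408 [ 546. -137.] [ 76. 111.]
w model 0.94 [ 54. 299.] 10805 [ 389. -200.] [100.  77.]
w model 0.88 [292.  28.] 5821 [556. -23.] [48. 48.]
w model 0.65 [280. 294.] 20125 [ 547. -204.] [128.  95.]
w model 0.62 [24. 83.] 5461 [403. -55.] [68. 33.]
s holder 0.62 [309. 285.] 1432 [ 546. -147.] [100. 111.]
s holder 0.4 [263. 188.] 944 [515. 213.] [115. 108.]
s model 0.87 [318. 263.] 677 [579. -87.] [98. 62.]
s model 0.85 [326. 325.] 443 [ 538. -245.] [52. 47.]
s model 0.64 [261. 301.] 768 [ 417. -160.] [77. 59.]
s model 0.58 [243. 260.] 624 [398. -25.] [94. 54.]
```

View pics/f.png

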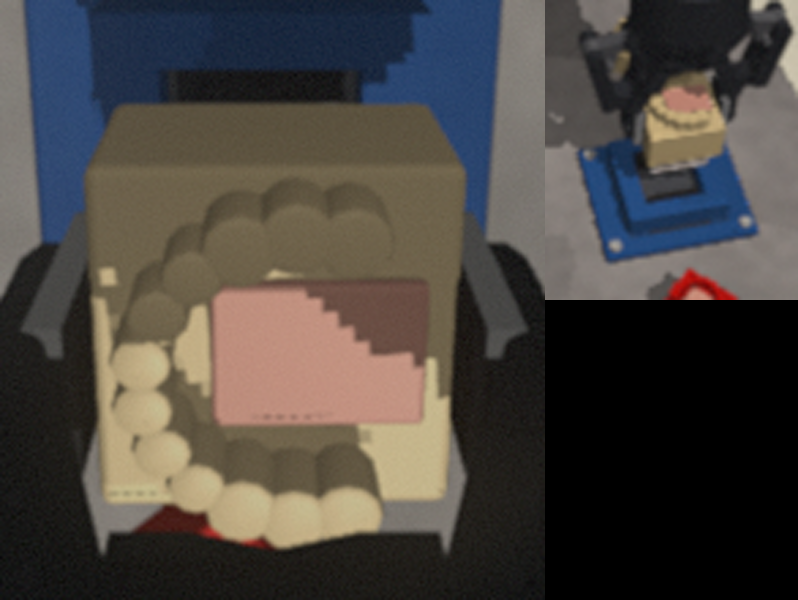

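The foot is out, above the slot. In the left crop the slot mouth is centred near column 263 and the plinth near 272, so the model sits about 2 mm too far in +x. A last small correction.

>>> play_rows(series=[{"fingers":1,"dx":-4,"dy":0,"dz":-2,"turn":0},{"fingers":1,"dx":-1,"dy":0,"dz":-2,"turn":0}])

```text
clock: 14.52
position: [0.5438, -0.1444, 0.0761]
ee_rot: [-0.013, 1.0, -0.011, -0.003]
contact_force: [-0.6, -0.5, -2.8]
width: 0.051
```

```bash
python3 s.py; python3 - <<'E'
from h import *
for i in range(6): get_image("wrist")
E
python3 s.py; python3 - <<'E'
from pnp import *
st=get_state(); im=get_image("wrist")
lean(im,st,[(87,167),(464,165),(104,502),(446,498),(118,105),(427,104)],(180,180),2.725)
E
```

```text
pos [ 543.8 -144.4   76.1] toolz deg [-0.32  1.51] yaw -1.21 F [-0.6 -0.5 -2.8] M [-0.02 -0.01  0.03] w 51.0 q [-0.397  0.405  1.761  0.026  0.991 -0.391] t 14.5167
pos [ 545.  -144.7   76.6] toolz deg [-0.22  1.47] yaw -1.22 F [ 0.3  0.5 -1.9] M [-0.05  0.01 -0.02] w 50.8 q [-0.397  0.405  1.76   0.027  0.991 -0.39 ] t 14.8167
foot [ 544.  -148.5   41.6] axis deg [1.2 1.4] yaw -1.3 reproj 0.29
```

>>> play_rows(series=[{"fingers":1,"dx":1,"dy":1,"dz":4,"turn":0},{"fingers":1,"dx":0,"dy":0,"dz":0,"turn":0}])

```text
clock: 15.03
position: [0.5463, -0.1437, 0.0809]
ee_rot: [-0.013, 1.0, -0.011, -0.002]
contact_force: [-0.4, 0.7, -1.6]
width: 0.0508
```

```bash
python3 - <<'E'
from h import *
for i in range(10): get_image("top")
E
python3 s.py; python3 - <<'E'
from pnp import *
st=get_state(); im=get_image("wrist")
lean(im,st,[(87,167),(464,165),(104,502),(446,498),(118,105),(427,104)],(180,180),2.725)
ref=cv2.imread("pics/f.png")[:,:545]; now=cv2.resize(im["pixels"][180:400,180:380],(545,600),interpolation=2)[:,:,::-1]
print("shift",cv2.phaseCorrelate(*[cv2.cvtColor(np.ascontiguousarray(a[180:500,100:450]),6).astype(np.float32) for a in(ref,now)]))
E
```

```text
pos [ 545.4 -143.6   80.1] toolz deg [-0.31  1.5 ] yaw -1.23 F [ 0.6 -1.2 -2. ] M [-0.02 -0.02  0.03] w 50.4 q [-0.395  0.402  1.754  0.026  1.001 -0.388] t 15.5333
foot [ 544.4 -147.3   45.1] axis deg [1.3 1.4] yaw -1.3 reproj 0.29
shift ((-0.10419949178060506, -0.04525740033290049), 0.40748097042242687)
```

```bash
python3 - <<'E'
from rig import sign_off
print(sign_off())
E
```

```text
the job is handed in; nothing more can be done
None
```

The model is free and the arm is holding it still, upright and just clear of the blue holder. I handed the job in at about 15.5 s.

- **Grip:** I gripped across x (52 mm) instead of the suggested y, because the moves allow no tilting and I expected the model to pivot between the jaws. It mostly held rigid, and the leans came from the tool itself tilting as it pushed sideways against the slot.
- **Rocking:** I leaned it twice each way with the foot still in the slot.

| Lean | Towards | Angle | Basis |
|---|---|---|---|
| 1 | +y | about 9° | camera |
| 2 | -y | about 9° | camera |
| 3 | +y | about 5.5–8° | tool's measured tilt |
| 4 | -y | about 8° | tool's measured tilt |

- **Forces:** Every reading I took stayed around 30 N or below.
- **Final checks:**
  - The foot is about 17 mm above the rim and within about 1.5 mm of the slot's centre.
  - The model leans about 1.3–1.4° on each axis.
  - The model has not shifted in the grip, and the force reading shows only its weight.

**Less certain:**
- The third lean is the weakest figure; if the model had turned in the grip it could be as low as 5.5°.
- My camera angle estimates scattered by 1–2°, and heights by about 2 mm.
- The tool picked up about 5° of tilt on the way down, which I removed by pressing the gripped model lightly against the slot wall. The grip started slightly crooked as a result.
- I didn't measure the other objects again at the end, but I saw no sign that anything touched them.

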